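# Hang a shoe last on the bent rail and push the row home

## Task

On the slipper maker's bench a steel rod, bent in a level arc, carries one small wooden last. Take the other small last, thread its bush over the rod's free end with the toe to the outside of the bend, and slide it round, turning it with the rod and letting it push the hanging last ahead, until that one meets the stop collar; there press the two together with a steady push of about 10 N for half a second, and never press the lasts together with more than 20 N or force the bush on the rod with more than 30 N. Let go and leave both hanging level and at rest, touching or nearly so; move the hanging last only by pushing with the other one, and leave the rest of the bench alone.

Things in the scene. Friction and masses are not known exactly. Their poses are not given: they have to be found in the camera images.
- rail: Fixed steel rail. Origin on the bench under the centre of the bend, z up. Its round rod, 10 mm thick, lies level, axis 150 mm above the bench: straight from the free end at (160, -75) mm along +y to (160, 0), then bending left on a radius of 160 mm about the origin: at bend angle p (rad) it is at (160 cos p, 160 sin p), heading along +y turned by p. At p = 1.52 it turns down into a post.
- rail_tip (a point): The free end of the rod, on its axis. It is rounded. The rail's axes. At the other end the rod turns down into a 16 mm post on a round foot 90 mm across. Before that a dark stop collar (22 mm across, 12 mm thick) is clamped on the rod, each time elsewhere and not measured: the hanging last's bush comes home on it with its middle at p = 1.11 to 1.27, to be found by feel.
- last: The loose small wooden last, standing on its sole on the bench: 128 mm long, 44 mm wide at the ball, 100 mm tall, about 0.25 kg. Origin on the underside, below the bush; x to the toe (toe end at 93 mm, heel end at -35 mm), y along the bush, z up. Its centre of mass is straight below the bush, so it hangs level.
- last_bore (a point): Middle of the loose last's steel bush, on its axis, 55 mm above the sole; axes as the last's. The bush goes right through along y: 48 mm long (its ends stand 8 mm proud of the wood), 26 mm outside, 15 mm bore, so about 2.5 mm play all round on the straight rod and 1.6 mm in the bend.
- last_cone (a point): Middle of the upper block (cone) of the loose last, the place to grip, 85 mm above the sole, 15 mm under its top. The block is 40 mm in x and 32 mm in y, with flat faces at x = -20 and +20 mm, straight above the bush; take it by these faces, from above.
- last_toe (a point): Toe end of the loose last, 15 mm above the sole.
- hung: The last already on the rod: shape and size of the loose one, toe outwards. It only travels along the bend, without tilting. Pushing it takes about 3 N and it stays where it is left; at the stop collar it goes no farther, and the push rises. The loose last's own drag on the rod adds 1 to 5 N to the wrist force. Origin at bench height under the bend's centre; axes as hung_bore.
- hung_bore (a point): Middle of the hanging last's bush, on the rod's axis; x points outwards from the bend's centre (to the toe), y along the rod towards the stop collar. It starts at p = 0.51 to 0.97 and travels along the arc. When the two bushes touch in the bend, their middles are 0.327 rad of bend (52 mm) apart.
- jar: Loose clear jar with a blue lid, 64 mm across, 70 mm tall. Leave alone.
- bowl: Loose white bowl, 80 mm across, 45 mm tall, under or near the rail. Leave alone.
- bottle: Loose white bottle, 60 mm across, 160 mm tall. Leave alone.
- hammer: Loose hammer lying on the bench. Leave alone.
- brush: Loose brush lying on the bench. Leave alone.
- big_last: Large plain wooden last without bush, 250 mm long, 85 mm tall, standing on the bench. Leave alone.
Not all that is in view belongs to the job. Leave any red look-alike of the last alone.

How it is judged (in metres and radians):
On the way, in this order (a step that is already met when the one before it is completed fails the run):
1. the loose last is threaded on the straight end of the rod, toe outwards (y of last_bore in the frame of rail between -0.065 and 0.06 m and distance between last_bore and rail_tip below 0.14 m and x of last_bore in the frame of rail between 0.13 and 0.166 m and z of last_bore in the frame of rail between 0.143 and 0.156 m and z of last in the frame of rail below 0.11 m and x of last_toe in the frame of rail above 0.2 m), for 0.1 s.
2. the pair is pressed home on the stop collar with a steady push (the hanging last alone moves at 3 N) (x of hung_bore in the frame of rail below 0.078 m and contact force between last and hung above 6 N), for 0.3 s.
At the end, for the whole second after the job is handed in: The hanging last is where the stop collar stopped it (its bush past p = 1.06 rad of the bend), the new last hangs on the rod beside it, bush middles less than 62 mm apart, toe outwards, level within 0.35 rad, released and at rest (x of hung_bore in the frame of rail below 0.078 m and distance between last_bore and hung_bore below 0.062 m and z of last_bore in the frame of rail between 0.143 and 0.156 m and y of last_bore in the frame of hung_bore below -0.03 m and angle between the y axis of last and the y axis of hung_bore, either way round below 0.5 rad and angle between last's own z axis and vertical below 0.35 rad and z of last in the frame of hung_bore below -0.03 m and linear speed of last below 0.03 m/s and x of last_toe in the frame of hung_bore above 0.03 m); the robot touches nothing.
It fails at once if the lasts are pressed together harder than 20 N (contact force between last and hung above 20 N).
It fails at once if the bush is forced on the rod with more than 30 N, both its ends taken together (contact force between last and rail above 30 N).
It fails at once if the robot touches the hanging last (contact force between any of the fingers, the arm and hung above 1 N).
It fails at once if another thing on the bench is disturbed (distance of any of jar, bowl, bottle, hammer, brush, big_last from where it was at the start of the episode above 0.02 m).
It also fails if it takes over 72 s, if anything falls off the work surface, if the arm or the gripper's body presses on something with over 40 N, if the wrist force passes 120 N, or if a joint passes its speed limit or range.

## Robot

A 6-joint arm with a two-finger parallel gripper is mounted at the origin on the work surface. World frame = base frame: x ahead of the robot, y to its left, z up, the work surface at z = 0. Lengths are in mm, angles in rad, forces in N, time in s.
With the tool pointing down it reaches from about 275 to 825 mm from the base axis. Payload 4.9 kg.
Tool frame: the origin (TCP) lies between the finger pads; the fingertips stand 25 mm ahead of it and the grasp point (between the pads) lies 6 mm ahead of it (finger_overhang is the distance from the TCP to the fingertips, in mm); z points along the fingers, y is the direction in which the jaws open and shut (so a half turn about z gives the same grasp; the last joint's range is limited). The gripper opens to 85 mm and grips with 20 to 120 N. Pads are 22 mm wide; open, the fingers measure 114 mm over their backs; the gripper's body (76 mm by 85 mm) begins 54 mm behind the grasp point. The pads swing forward as they close: fully open they stand 13 mm farther back than shut.
Start: joints at [-1.268, 0.326, -0.193, 1.052, 0, 1.437], TCP at [232.687, -498.373, 256.281] pointing down, gripper open.
Joint ranges: [-2.65, 2.65], [-0.97, 1.79], [-1.3, 1.35], [-1.93, 2.1], [-1.47, 1.37], [-3.14, 3.14]. Speed limits (rad/s): [2.57, 2.57, 3.14, 3.14, 3.14, 3.14].

## Interface

Orientations are given as a unit quaternion [x, y, z, w].
In Python, from bench import get_obs, read_camera, calibration, close_job, finger_overhang gives the robot as it stands.
- The arm moves only by the shell command python3 -m inch 'ROWS' [OPENING] [FORCE]. ROWS is JSON, a list that holds one entry, the list of rows, each a list of 6 numbers: the shift along the tool's x, y, z in m, then the turn, a rotation vector about the tool's x, y, z in rad. In form: [[[dx, dy, dz, rx, ry, rz], ...]]. A call has 1 to 12 rows; each row shifts and turns the commanded pose from where the row before left it, along the tool's axes as they then stand; what a row does not reach is not made up. A row lasts 1/12 s, in which the tool goes at most 41.7 mm and 7.16 degrees, less where a joint would pass 70% of its speed; a pose out of reach is approached as far as the arm can. A call with a gripper value outside its range is refused whole. OPENING is the closure in counts, from 0 (fully open) to 255 (shut), set as the call begins (- or left out, the last holds). The fingers move at their own pace and stop on an object; FORCE is the grip in N (left out, the last holds). Time passes only in rows, so rows that do not move let the fingers close. It gives the time, the measured TCP pose, the force and the opening at its end, in the units of the state.
- get_obs(): the state, without advancing time (a new reading comes with each control period).
- read_camera(name): name is "scene" or "top" or "wrist"; returns the picture (384x512x3 uint8, red, green, blue); there is no depth.
- calibration(name): a dict with "fovy" (degrees; the focal length in pixels is half the picture's height over the tangent of half this angle, whatever the lens; pixels are square), "cx", "cy" (the principal point, pixels), "dist" ([k1, k2, p1, p2, k3] as OpenCV has them; the pictures are not rectified), "extrinsics" (4x4, takes a point from world to camera coordinates); the wrist camera has in their place "tool_from_camera" (4x4, takes a point from camera to tool coordinates, whose origin is the TCP and whose axes are the flange's). Camera axes: x right, y up, looking along -z (the intrinsics and any distortion apply to the point x, -y, -z); pixel columns grow to the right and rows downward; lengths in mm; the calibration is good to about 2 mm. A picture is of the moment at which its call begins: read the wrist's pose just before it. calibration takes no time and is no camera call.
- close_job(): hands the job in, once; it reports no verdict.
The state is a dict: "time": time; "qpos": joint angles; "joint_velocities": joint speeds; "joint_torque": joint torques, N m; "position": TCP position; "tcp_rot": TCP orientation; "wrist_force": force on the tool from outside, world axes, zero at the start; "wrist_torque": the same for the moment, N m; "grip_width": opening from 0.0 (shut) to 1.0 (fully open).
Only numpy, scipy, OpenCV 4.12 (cv2) and the standard library are available. Lean on these libraries where they do the work, as an engineer would, in place of code of your own. Each camera call takes 0.05 s, during which the arm holds its last target. There are 200 camera calls.

## Working session

There is one attempt and no reset: what is moved stays moved. The work goes in short steps, Python scripts to look and compute and a shell command to move; the robot and the scene stay as the last step left them, time stands still between calls to the robot, and variables do not carry over. Pictures are saved under pics/ and viewed, about 8 in all and at most 12, crops included, and the job is handed in when it is done.

```bash
ls; mkdir -p pics; cat > h.py <<'E'
import numpy as np, cv2
from scipy.spatial.transform import Rotation as R
from bench import get_obs, read_camera, calibration, close_job, finger_overhang
def cam(name,o=None):
    c=calibration(name); f=192/np.tan(np.radians(c["fovy"])/2)
    K=np.array([[f,0,c["cx"]],[0,f,c["cy"]],[0,0,1.]]); d=np.array(c["dist"],float)
    if name=="wrist":
        T=np.eye(4);T[:3,:3]=R.from_quat(o["tcp_rot"]).as_matrix();T[:3,3]=o["position"]
        E=np.linalg.inv(T@np.array(c["tool_from_camera"]))
    else: E=np.array(c["extrinsics"])
    return K,d,np.diag([1,-1,-1,1.])@E
def proj(cm,P):
    K,d,E=cm; P=np.atleast_2d(np.array(P,float))
    return cv2.projectPoints(P,cv2.Rodrigues(E[:3,:3])[0],E[:3,3],K,d)[0][:,0]
def ray(cm,uv):
    K,d,E=cm; p=cv2.undistortPoints(np.array([[uv]],float),K,d)[0,0]
    Rm=E[:3,:3]; return -Rm.T@E[:3,3], Rm.T@np.array([p[0],p[1],1])
def onz(cm,uv,z):
    c,d=ray(cm,uv); return c+d*(z-c[2])/d[2]
E
python3 - <<'E'
from h import *
o=get_obs();print(o)
for n in("scene","top"):
    im=read_camera(n);cv2.imwrite(f"pics/{n}0.png",cv2.resize(im[:,:,::-1],(800,600),interpolation=cv2.INTER_CUBIC)); np.save(f"pics/{n}0.npy",im)
    c,d=ray(cam(n),(256,192));print(n,c,d,calibration(n))
print(calibration("wrist"))
E
```

```text
pics
{'time': 0.0, 'qpos': array([-1.26821309e+00,  3.26951553e-01, -1.93585985e-01,  1.05197332e+00,
        3.06987836e-05,  1.43659985e+00]), 'joint_velocities': array([ 0.00095807, -0.00104582, -0.00043833,  0.00037358,  0.00062033,
       -0.00010953]), 'joint_torque': array([-1.69232077e-03, -4.43393612e+01,  2.62443745e+01,  1.53880985e-02,
       -2.42156184e-04, -1.85904412e-06]), 'position': array([ 232.52405829, -497.84680285,  255.49680612]), 'tcp_rot': array([ 9.76247209e-01,  2.16657915e-01, -5.67957103e-05, -8.55518356e-04]), 'wrist_force': array([-1.1779281 , -0.01429746,  0.81950392]), 'wrist_torque': array([0.00046085, 0.00748636, 0.0067057 ]), 'grip_width': 0.9979664312592388}
scene [1281.01201459 -143.66028283 1141.88216304] [-0.57895309  0.16224047 -0.79909447] {'fovy': 55.06319309834626, 'cx': 253.37974504508216, 'cy': 193.16541213563693, 'dist': array([-0.05757837,  0.        ,  0.        ,  0.        ,  0.        ]), 'extrinsics': array([[ 2.53134217e-01,  9.67422417e-01,  4.11512781e-03,
        -1.89986787e+02],
       [-7.75559304e-01,  2.00385240e-01,  5.9
[... 636 characters left out ...]
02],
       [-9.02120662e-02,  1.41285154e-02,  9.95822358e-01,
        -1.30201462e+03],
       [ 0.00000000e+00,  0.00000000e+00,  0.00000000e+00,
         1.00000000e+00]])}
{'fovy': 67.15658016286847, 'cx': 252.18175042925927, 'cy': 190.64366450259425, 'dist': array([-0.07426766,  0.        ,  0.        ,  0.        ,  0.        ]), 'tool_from_camera': array([[ 1.83244109e-05,  9.46907873e-01,  3.21505023e-01,
         8.16838881e+01],
       [ 9.99999970e-01, -9.61671679e-05,  2.26239197e-04,
         1.17151261e+00],
       [ 2.45145904e-04,  3.21505009e-01, -9.46907846e-01,
        -1.18017694e+02],
       [ 0.00000000e+00,  0.00000000e+00,  0.00000000e+00,
         1.00000000e+00]])}
```

View pics/scene0.png

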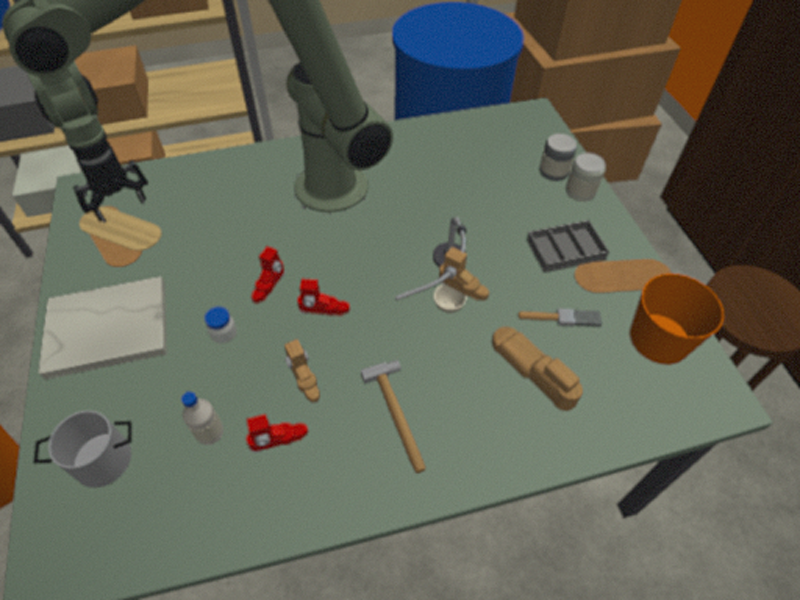

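View pics/top0.png

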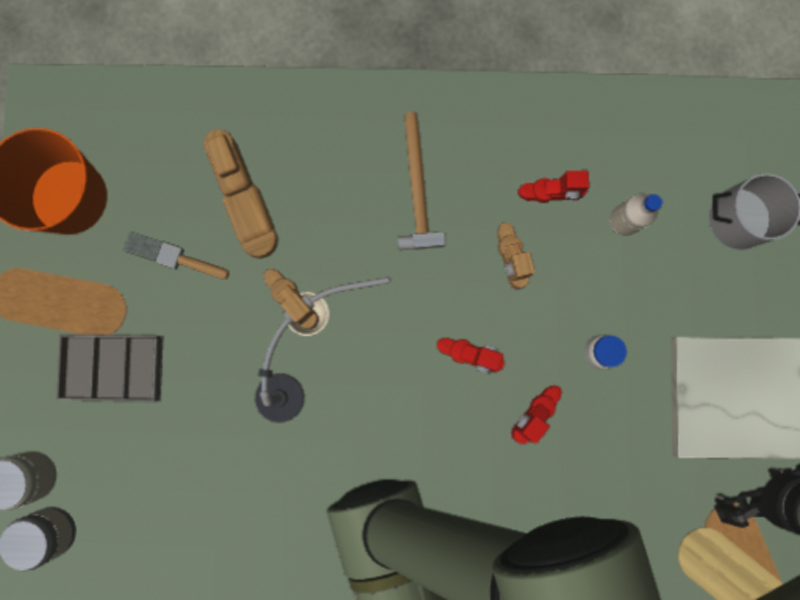

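The scene shows a plain wooden small last (scene 302,370; top 517,255), three red look-alikes (scene 268,275; 322,298; 275,432), and the rail with the hanging last (scene 462,275). The wooden one matches the description, with its grey bush and plain wood, so I'll confirm it in a crop.

```bash
python3 - <<'E'
from h import *
t=np.load("pics/top0.npy")[:,:,::-1];s=np.load("pics/scene0.npy")[:,:,::-1]
cv2.imwrite("pics/c1.png",cv2.resize(t[135:275,150:350],(800,560),interpolation=cv2.INTER_CUBIC))
a=cv2.resize(s[205:270,170:220],None,fx=8,fy=8,interpolation=cv2.INTER_CUBIC)
b=cv2.resize(s[130:210,245:325],(400,400),interpolation=cv2.INTER_CUBIC)
w=np.zeros((520,800,3),np.uint8);w[:,:400]=a;w[:400,400:]=b
cv2.imwrite("pics/c2.png",w)
E
```

```text
(no output)
```

View pics/c1.png

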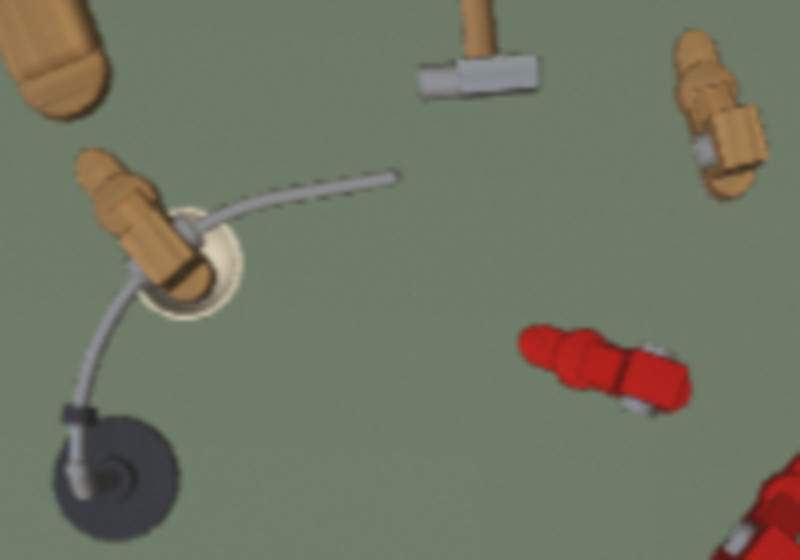

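View pics/c2.png

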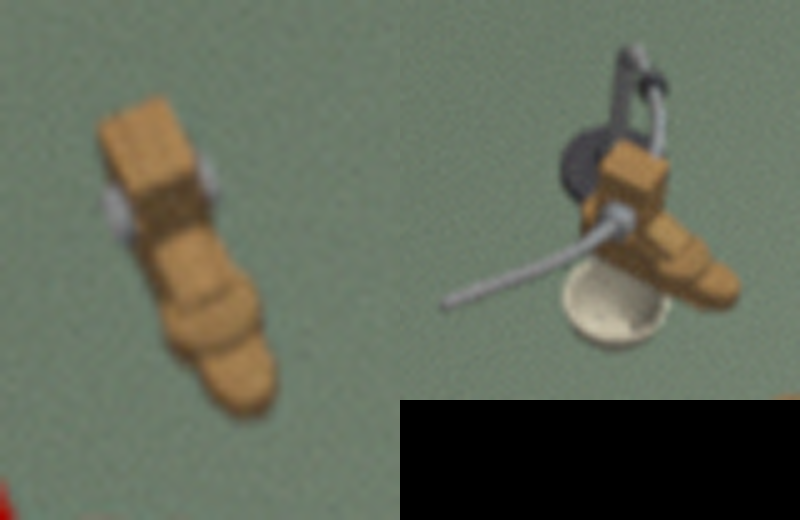

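```bash
cat > fit.py <<'E'
from h import *
from scipy.optimize import least_squares
T,S=cam("top"),cam("scene")
tp=lambda L:np.array([(150+u/4,135+v/4) for u,v in L])
sc=lambda L:np.array([(245+(u-400)/5,130+v/5) for u,v in L])
sl=lambda L:np.array([(170+u/8,205+v/8) for u,v in L])
def W(q,P): 
    c,s=np.cos(q[2]),np.sin(q[2]);P=np.array(P,float)
    return np.c_[q[0]+c*P[:,0]-s*P[:,1],q[1]+s*P[:,0]+c*P[:,1],P[:,2]]
ss=np.linspace(0,310,600)
def rod(s): 
    p=np.maximum(0,(s-75)/160); return np.c_[160*np.cos(p),np.where(s<75,s-75,160*np.sin(p)),150+0*s]
ot=tp([(398,177),(330,187),(270,200),(220,222),(115,305),(95,350),(80,400)])
os_=sc([(444,306),(500,285),(550,262),(590,240),(658,130),(660,105)])
def res(q):
    P=W(q,rod(ss)); r=[]
    for cm,o in((T,ot),(S,os_)):
        uv=proj(cm,P); r+=list((uv[0]-o[0])) 
        for x in o[1:]: r.append(np.hypot(*(uv-x).T).min())
    return r
if __name__=="__main__":
    g=onz(T,ot[0],150);print("tip",g,onz(S,os_[0],150))
    best=min((least_squares(res,[*(g[:2]-W([0,0,y],[[160,-75,0]])[0,:2]),y]) for y in np.arange(-3,3,.5)),key=lambda r:r.cost)
    q=best.x;print("rail",q,np.round(best.fun,2)); print("tip",W(q,[[160,-75,150]]))
    co=sl([(100,122),(163,97),(192,155),(133,192),(255,413)])
    M=[(-20,-16,100),(-20,16,100),(20,16,100),(20,-16,100),(93,0,12)]
    ct=tp([(692,30)])
    f=lambda k:np.r_[(proj(S,W(k,M))-co).ravel(),(proj(T,W(k,[(93,0,12)]))-ct).ravel()]
    k=least_squares(f,[*onz(S,co[:4].mean(0),100)[:2],0.2]);print("last",k.x,np.round(k.fun,1))
    # hung last: z=100+95? bush at 150 -> top at 195
    pt=onz(T,tp([(165,250)])[0],195); print("collar top",onz(T,tp([(79,415)])[0],150))
    for nm,P in(("collar",onz(T,tp([(79,415)])[0],152)),("hungcone",pt)):
        c,s=np.cos(-q[2]),np.sin(-q[2]);d=P[:2]-q[:2];l=(c*d[0]-s*d[1],s*d[0]+c*d[1]);print(nm,P,l,"p",np.arctan2(l[1],l[0]),np.hypot(*l))
    for i,(u,v) in {"jar":(607,350),"bottle":(650,203),"hammer":(422,241)}.items(): print(i,onz(T,(u/1.5625,v/1.5625),60))
E
python3 fit.py
```

```text
tip [552.1781852   48.60605823 150.        ] [557.25912388  51.40119195 150.        ]
rail [3.81712190e+02 9.30896905e+01 1.92962866e-01] [-0.59 -0.37  0.08  0.43  1.47  0.39  0.36  0.17 -0.66 -0.87  1.11  0.43
  0.45  0.36  0.95]
tip [[553.12521867  50.1644807  150.        ]]
last [ 5.92028382e+02 -1.83844215e+02  2.18858166e-01] [-0.9 -0.6  0.1 -1.1  0.9  0.7 -0.8 -0.2 -0.1  0.2 -0.5 -0.8]
collar top [395.1002889  251.34745857 150.        ]
collar [395.12521671 251.00305162 152.        ] (np.float64(43.44675333314729), np.float64(152.4103623021303)) p 1.2930977005494746 158.48198292631866
hungcone [498.81003611 193.04521309 195.        ] (np.float64(134.09278393046642), np.float64(75.64481040056937)) p 0.5136214329457927 153.95782553271152
jar [ 442.95916394 -341.73303719   60.        ]
bottle [ 712.35645564 -424.84993248   60.        ]
hammer [634.69524383  -8.06053948  60.        ]
```

```bash
python3 -m inch '[[[0,0,0,0,0,-0.123],[0,0,0,0,0,-0.123],[0,0,0,0,0,-0.123],[0,0,0,0,0,-0.123],[0,0,0,0,0,-0.123],[0,0,0,0,0,-0.123],[0,0,0,0,0,-0.123],[0,0,0,0,0,-0.123],[0,0,0,0,0,-0.123],[0,0,0,0,0,-0.123],[0,0,0,0,0,-0.123]]]' 0 60
python3 -m inch '[[[0.019,0.035,0,0,0,0],[0.019,0.035,0,0,0,0],[0.019,0.035,0,0,0,0],[0.019,0.035,0,0,0,0],[0.019,0.035,0,0,0,0],[0.019,0.035,0,0,0,0],[0.019,0.035,0,0,0,0],[0.019,0.035,0,0,0,0],[0.019,0.035,0,0,0,0],[0.019,0.035,0,0,0,0],[0.019,0.035,0,0,0,0],[0.019,0.035,0,0,0,0]]]'
python3 -m inch '[[[0,0,0,0,0,0],[0,0,0,0,0,0]]]'
python3 - <<'E'
from h import *
from fit import W
o=get_obs();im=read_camera("wrist");cm=cam("wrist",o)
print(o["position"],R.from_quat(o["tcp_rot"]).as_matrix().round(4),o["time"],o["qpos"])
print(proj(cm,W([592,-183.8,.2189],[(-20,-16,100),(-20,16,100),(20,16,100),(20,-16,100),(93,0,12)])))
np.save("pics/w1.npy",im);cv2.imwrite("pics/w1.png",cv2.resize(im[:,:,::-1],(800,600),interpolation=cv2.INTER_CUBIC))
E
```

```text
time: 1.02
position: [232.6, -498.0, 255.8]
tcp_rot: [0.623, 0.782, 0.0, -0.0]
wrist_force: [0.0, 0.8, -0.1]
grip_width: 0.999
time: 2.02
position: [594.1, -182.8, 255.9]
tcp_rot: [0.626, 0.78, -0.0, -0.0]
wrist_force: [-0.5, 0.1, -0.0]
grip_width: 1.002
time: 2.18
position: [594.0, -182.6, 255.3]
tcp_rot: [0.624, 0.781, -0.0, -0.001]
wrist_force: [-0.2, -0.3, 0.4]
grip_width: 0.997
[ 594.01976551 -182.60198379  255.28319061] [[-2.211e-01  9.753e-01 -1.300e-03]
 [ 9.753e-01  2.211e-01  4.000e-04]
 [ 7.000e-04 -1.200e-03 -1.000e+00]] 2.1833 [-4.16872380e-01  4.61681540e-01  9.72229878e-03  1.12019173e+00
 -1.56942322e-04  9.30999436e-01]
[[231.02092351 195.79082805]
 [230.39351148 164.70417796]
 [271.65837593 164.88242766]
 [270.8532576  195.96754518]
 [323.9725815  161.2439223 ]]
```

View pics/w1.png

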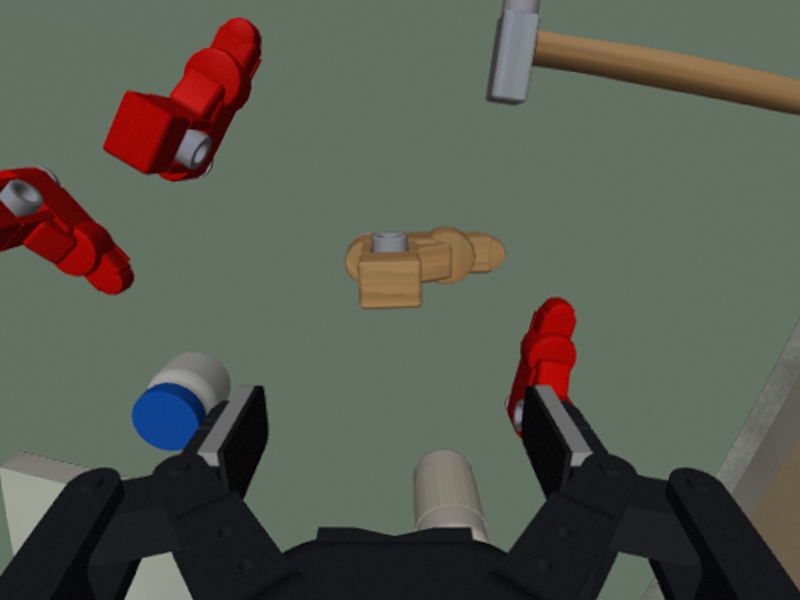

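```bash
python3 -m inch '[[[-0.001,-0.0028,0.02,0,0,0],[0,0,0.02,0,0,0],[0,0,0.02,0,0,0],[0,0,0.02,0,0,0],[0,0,0.02,0,0,0],[0,0,0.02,0,0,0],[0,0,0.02,0,0,0],[0,0,0.014,0,0,0],[0,0,0.01,0,0,0],[0,0,0,0,0,0],[0,0,0,0,0,0]]]'
python3 -m inch '[[[0,0,0,0,0,0],[0,0,0,0,0,0],[0,0,0,0,0,0],[0,0,0,0,0,0],[0,0,0,0,0,0],[0,0,0,0,0,0],[0,0,0,0,0,0],[0,0,0,0,0,0],[0,0,0,0,0,0],[0,0,0,0,0,0],[0,0,0,0,0,0],[0,0,0,0,0,0]]]' 255 60
python3 -m inch '[[[0,0,0,0,0,0],[0,0,0,0,0,0],[0,0,0,0,0,0]]]'
```

```text
time: 3.15
position: [589.8, -186.9, 92.3]
tcp_rot: [0.626, 0.78, -0.0, -0.0]
wrist_force: [-0.0, 0.6, 0.8]
grip_width: 1.0
time: 4.15
position: [591.3, -186.5, 93.4]
tcp_rot: [0.626, 0.78, 0.0, 0.001]
wrist_force: [-0.1, -0.5, 5.7]
grip_width: 0.466
time: 4.4
position: [591.4, -186.5, 93.4]
tcp_rot: [0.626, 0.78, 0.0, 0.001]
wrist_force: [-1.5, -1.4, 6.2]
grip_width: 0.463
```

```bash
python3 -m inch '[[[0,0,-0.005,0,0,0],[0,0,-0.01,0,0,0],[0,0,-0.015,0,0,0],[0,0,-0.015,0,0,0],[0,0,-0.015,0,0,0],[0,0,-0.015,0,0,0],[0,0,-0.012,0,0,0],[0,0,-0.008,0,0,0.025],[0,0,0,0,0,0],[0,0,0,0,0,0]]]'
python3 -m inch '[[[0.008,0.001,0,0,0,0],[0.016,0.001,0,0,0,0],[0.018,0.001,0,0,0,0],[0.018,0.001,0,0,0,0],[0.018,0.001,0,0,0,0],[0.018,0.001,0,0,0,0],[0.018,0.001,0,0,0,0],[0.018,0.001,0,0,0,0],[0.018,0.001,0,0,0,0],[0.018,0.001,0,0,0,0],[0.014,0.001,0,0,0,0],[0.007,0,0,0,0,0]]]'
python3 -m inch '[[[0,0,0,0,0,0],[0,0,0,0,0,0],[0,0,0,0,0,0]]]'
python3 - <<'E'
from h import *
o=get_obs();im=read_camera("wrist");cm=cam("wrist",o)
t=read_camera("top");s=read_camera("scene")
print(o["position"],R.from_quat(o["tcp_rot"]).as_matrix().round(4),o["wrist_force"],o["wrist_torque"],o["qpos"])
np.save("pics/w2.npy",im);cv2.imwrite("pics/w2.png",cv2.resize(im[:,:,::-1],(800,600),interpolation=cv2.INTER_CUBIC))
np.save("pics/t2.npy",t);np.save("pics/s2.npy",s)
w=np.zeros((600,800,3),np.uint8)
w[:,:400]=cv2.resize(t[110:230,230:310,::-1],(400,600),interpolation=cv2.INTER_CUBIC)
w[:,400:]=cv2.resize(s[130:250,220:300,::-1],(400,600),interpolation=cv2.INTER_CUBIC)
cv2.imwrite("pics/c3.png",w)
E
```

```text
time: 5.23
position: [590.6, -186.1, 187.4]
tcp_rot: [0.635, 0.772, 0.0, 0.0]
wrist_force: [0.2, -0.7, -2.1]
grip_width: 0.457
time: 6.23
position: [563.7, 4.2, 186.7]
tcp_rot: [0.634, 0.773, -0.0, -0.001]
wrist_force: [-0.4, -0.3, -1.8]
grip_width: 0.459
time: 6.48
position: [565.1, 0.9, 187.2]
tcp_rot: [0.636, 0.772, -0.0, 0.0]
wrist_force: [0.0, 0.2, -2.3]
grip_width: 0.455
[565.07788576   0.88271866 187.20599938] [[-1.922e-01  9.814e-01  0.000e+00]
 [ 9.814e-01  1.922e-01 -5.000e-04]
 [-5.000e-04 -0.000e+00 -1.000e+00]] [ 0.01940414  0.18745879 -2.28242243] [-0.00041255 -0.03212494 -0.00942511] [-1.28834428e-01  4.07929672e-01 -2.57217533e-01  9.05545062e-01
 -4.46305544e-04  1.24855783e+00]
```

View pics/w2.png

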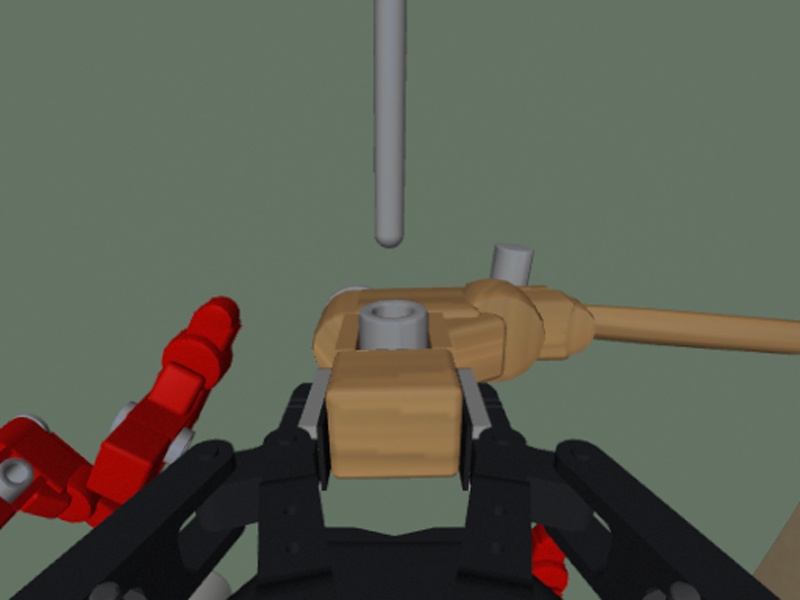

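View pics/c3.png

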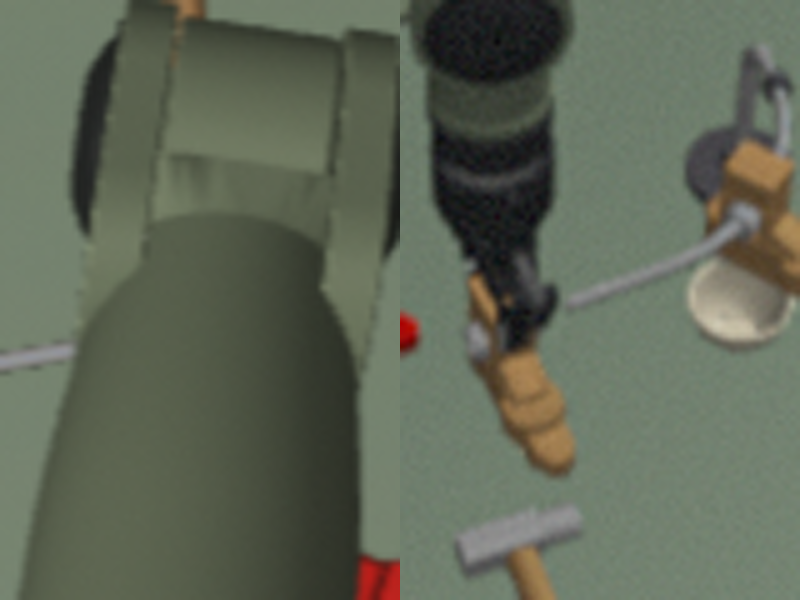

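The wrist view shows the bush mouth centred at (394,312) and the rod axis at u≈389.5 with its tip at (389,247). The rod is parallel to the tool x axis and about 1.4 mm to the −y_t side. I'll correct that, raise about 1 mm and approach.

```bash
python3 -m inch '[[[0,-0.0014,-0.0012,0,0,0],[0.004,0,0,0,0,0],[0.005,0,0,0,0,0],[0.005,0,0,0,0,0],[0.004,0,0,0,0,0],[0,0,0,0,0,0],[0,0,0,0,0,0],[0,0,0,0,0,0]]]'
python3 - <<'E'
from h import *
o=get_obs();im=read_camera("wrist")
print(o["position"],o["tcp_rot"],o["wrist_force"],o["time"])
np.save("pics/w3.npy",im);cv2.imwrite("pics/w3.png",cv2.resize(im[130:240,190:320,::-1],(780,660)[:2] if 0 else (709,600),interpolation=cv2.INTER_CUBIC))
E
```

```text
time: 7.3
position: [560.2, 19.0, 188.5]
tcp_rot: [0.635, 0.772, -0.0, 0.0]
wrist_force: [0.3, -0.8, -1.7]
grip_width: 0.458
[560.17058534  18.96132126 188.4875857 ] [ 6.35156326e-01  7.72383606e-01 -2.25164914e-05  8.05397714e-05] [ 0.32721135 -0.84747093 -1.67531507] 7.3
```

View pics/w3.png

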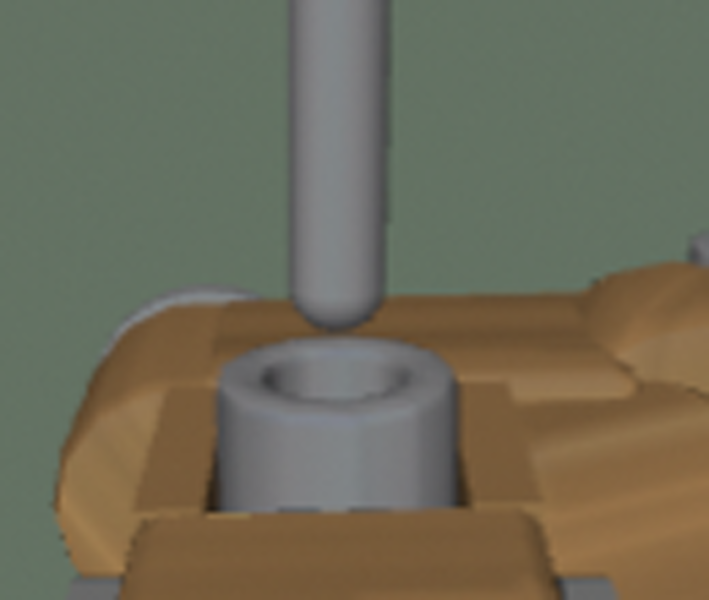

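The rod (crop u≈338) and the bush mouth (219–456, centre 337.5) are now aligned laterally. Next I'll advance carefully.

```bash
python3 -m inch '[[[0.003,0,0,0,0,0],[0.003,0,0,0,0,0],[0.003,0,0,0,0,0],[0.003,0,0,0,0,0],[0,0,0,0,0,0],[0,0,0,0,0,0]]]'
python3 -m inch '[[[0.003,0,0,0,0,0],[0.003,0,0,0,0,0],[0.003,0,0,0,0,0],[0,0,0,0,0,0],[0,0,0,0,0,0]]]'
python3 - <<'E'
from h import *
o=get_obs();im=read_camera("wrist")
print(o["wrist_force"],o["wrist_torque"])
cv2.imwrite("pics/w4.png",cv2.resize(im[130:240,190:320,::-1],(709,600),interpolation=cv2.INTER_CUBIC))
E
```

```text
time: 7.85
position: [557.8, 30.8, 188.5]
tcp_rot: [0.635, 0.772, -0.0, 0.0]
wrist_force: [0.5, 0.2, -1.9]
grip_width: 0.457
time: 8.27
position: [556.0, 39.7, 188.5]
tcp_rot: [0.635, 0.772, -0.0, 0.0]
wrist_force: [-0.0, 0.4, -2.0]
grip_width: 0.461
[-0.02379991  0.4237015  -1.9761019 ] [-0.06981883 -0.01310284  0.01976959]
```

View pics/w4.png

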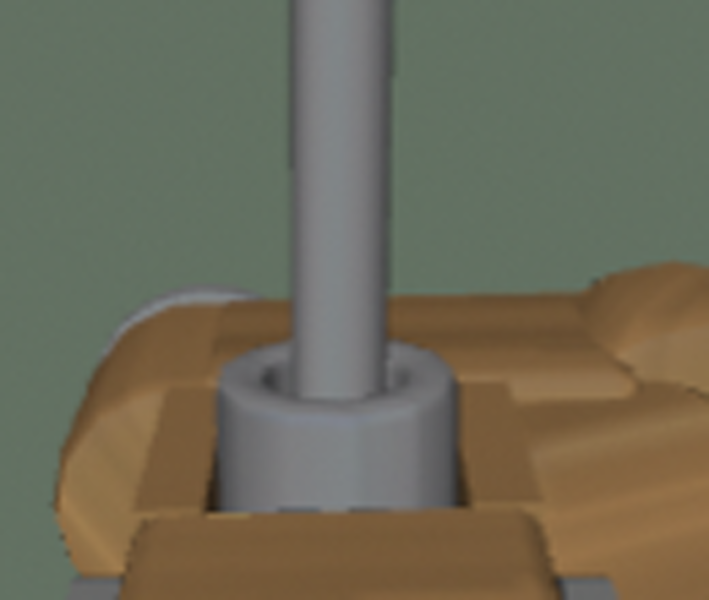

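The rod is inside the bore and there is no contact force. I'll slide along the straight part.

```bash
python3 -m inch '[[[0.004,0.0005,0,0,0,0],[0.004,0,0,0,0,0],[0.004,0,0,0,0,0],[0.004,0,0,0,0,0],[0.004,0,0,0,0,0],[0.004,0,0,0,0,0]]]'
python3 -m inch '[[[0.004,0,0,0,0,0],[0.004,0,0,0,0,0],[0.004,0,0,0,0,0],[0.004,0,0,0,0,0],[0.004,0,0,0,0,0],[0.004,0,0,0,0,0]]]'
python3 -m inch '[[[0.004,0,0,0,0,0],[0.004,0,0,0,0,0],[0.004,0,0,0,0,0],[0.003,0,0,0,0,0],[0,0,0,0,0,0]]]'
cat > rp.py <<'E'
from h import *
q=[381.71,93.09,.19296]
o=get_obs();c,s=np.cos(q[2]),np.sin(q[2]);d=o["position"][:2]-q[:2]
l=np.array([c*d[0]+s*d[1],-s*d[0]+c*d[1]]);M=R.from_quat(o["tcp_rot"]).as_matrix()
p=np.arctan2(l[1],l[0]) if l[1]>0 else 0
print("rail xy",l.round(1),"r",np.hypot(*l).round(1),"p",p.round(4),"yaw rel",(np.arctan2(M[1,1],M[0,1])-q[2]).round(4),"z",o["position"][2].round(1),"F tool",(M.T@o["wrist_force"]).round(2),"T tool",(M.T@o["wrist_torque"]).round(3),"t",o["time"], "g",round(o["grip_width"],3))
E
python3 rp.py
```

```text
time: 8.82
position: [551.8, 63.6, 188.5]
tcp_rot: [0.635, 0.772, 0.0, -0.0]
wrist_force: [0.2, -0.1, -2.4]
grip_width: 0.461
time: 9.32
position: [547.2, 87.0, 188.5]
tcp_rot: [0.635, 0.772, -0.0, -0.0]
wrist_force: [0.9, -0.5, -0.7]
grip_width: 0.461
time: 9.73
position: [544.2, 102.0, 188.5]
tcp_rot: [0.635, 0.773, 0.0, -0.0]
wrist_force: [-0.4, 0.0, -2.0]
grip_width: 0.457Traceback (most recent call last):
  File "rp.py", line 6, in <module>
    print("rail xy",l.round(1),"r",np.hypot(*l).round(1),"p",p.round(4),"yaw rel",(np.arctan2(M[1,1],M[0,1])-q[2]).round(4),"z",o["position"][2].round(1),"F tool",(M.T@o["wrist_force"]).round(2),"T tool",(M.T@o["wrist_torque"]).round(3),"t",o["time"], "g",round(o["grip_width"],3))
                                                             ^^^^^^^
AttributeError: 'int' object has no attribute 'round'
```

```bash
sed -i 's/else 0$/else np.float64(0)/' rp.py
python3 -m inch '[[[0.004,0,0,0,0,0],[0.004,0,0,0,0,0],[0.004,0,0,0,0,0],[0.003,0,0,0,0,0],[0.003,0,0,0,0,0],[0,0,0,0,0,0]]]'; python3 rp.py
python3 -m inch '[[[0.004,0,0,0,0,-0.025],[0.004,0,0,0,0,-0.025],[0.004,0,0,0,0,-0.025],[0.004,0,0,0,0,-0.025],[0,0,0,0,0,0]]]' >/dev/null; python3 rp.py
```

```text
time: 10.23
position: [540.8, 119.6, 188.5]
tcp_rot: [0.635, 0.772, 0.0, -0.0]
wrist_force: [0.7, -0.8, -2.4]
grip_width: 0.46
rail xy [161.2  -4.5] r 161.3 p 0.0 yaw rel 0.0017 z 188.5 F tool [-0.88  0.56  2.42] T tool [-0.033 -0.036 -0.015] t 10.2333 g 0.46
rail xy [160.5  11.7] r 160.9 p 0.0728 yaw rel 0.1034 z 188.5 F tool [0.04 0.55 3.29] T tool [-0.005  0.021  0.022] t 10.65 g 0.461
```

```bash
for i in 1; do
python3 -m inch '[[[0.004,0,0,0,0,-0.025],[0.004,0,0,0,0,-0.025],[0.004,0,0,0,0,-0.025],[0,0,0,0,0,0]]]' >/dev/null; python3 rp.py; done
python3 -m inch '[[[0.004,0,0,0,0,-0.025],[0.004,0,0,0,0,-0.025],[0.004,0,0,0,0,-0.025],[0,0,0,0,0,0]]]' >/dev/null; python3 rp.py
python3 -m inch '[[[0.002,0,0,0,0,-0.0125],[0.002,0,0,0,0,-0.0125],[0.002,0,0,0,0,-0.0125],[0.002,0,0,0,0,-0.0125],[0,0,0,0,0,0]]]' >/dev/null; python3 rp.py
```

```text
rail xy [158.9  23.6] r 160.7 p 0.1473 yaw rel 0.1783 z 188.5 F tool [-0.01 -0.74  2.58] T tool [ 0.016  0.04  -0.018] t 10.9833 g 0.46
rail xy [156.8  34.7] r 160.6 p 0.2179 yaw rel 0.253 z 188.6 F tool [-1.7  -0.42  2.6 ] T tool [ 0.05  -0.283 -0.001] t 11.3167 g 0.461
rail xy [154.7  42.5] r 160.5 p 0.2681 yaw rel 0.3019 z 188.6 F tool [-1.85  0.56  2.87] T tool [-0.189 -0.632  0.026] t 11.7333 g 0.462
```

```bash
python3 -m inch '[[[0.002,0,0,0,0,-0.0125],[0.002,0,0,0,0,-0.0125],[0.002,0,0,0,0,-0.0125],[0.002,0,0,0,0,-0.0125]]]' >/dev/null; python3 rp.py
python3 -m inch '[[[0.002,0,0,0,0,-0.0125],[0.002,0,0,0,0,-0.0125],[0.002,0,0,0,0,-0.0125],[0.002,0,0,0,0,-0.0125],[0,0,0,0,0,0]]]' >/dev/null; python3 rp.py
```

```text
rail xy [152.2  50. ] r 160.2 p 0.3175 yaw rel 0.3523 z 188.6 F tool [-2.87  1.04  1.02] T tool [-0.334 -0.733  0.04 ] t 12.0667 g 0.455
rail xy [148.9  57.8] r 159.8 p 0.37 yaw rel 0.4022 z 188.5 F tool [-2.28  0.48  2.57] T tool [-0.133 -0.523  0.016] t 12.4833 g 0.458
```

```bash
python3 -m inch '[[[0.002,0,0,0,0,-0.0125],[0.002,0,0,0,0,-0.0125],[0.002,0,0,0,0,-0.0125],[0.002,0,0,0,0,-0.0125],[0.002,0,0,0,0,-0.0125],[0.002,0,0,0,0,-0.0125],[0.002,0,0,0,0,-0.0125],[0.002,0,0,0,0,-0.0125]]]' >/dev/null; python3 rp.py
python3 -m inch '[[[0.002,0,0,0,0,-0.0125],[0.002,0,0,0,0,-0.0125],[0.002,0,0,0,0,-0.0125],[0.002,0,0,0,0,-0.0125],[0.002,0,0,0,0,-0.0125],[0.002,0,0,0,0,-0.0125]]]' >/dev/null; python3 rp.py
python3 -m inch '[[[0,0,0,0,0,0]]]' >/dev/null; python3 rp.py
```

```text
rail xy [142.3  71.9] r 159.4 p 0.4681 yaw rel 0.5023 z 188.5 F tool [-3.48  1.26  2.21] T tool [-0.309 -0.769  0.009] t 13.15 g 0.457
rail xy [136.2  82.3] r 159.1 p 0.5435 yaw rel 0.5773 z 188.5 F tool [-3.07 -0.02  1.75] T tool [-0.325 -0.753  0.02 ] t 13.65 g 0.459
rail xy [135.8  82.5] r 158.9 p 0.5457 yaw rel 0.5772 z 188.4 F tool [-2.99  0.97  1.1 ] T tool [-0.256 -0.467 -0.007] t 13.7333 g 0.455
```

```bash
python3 -m inch '[[[0.002,0.0003,0,0,0,-0.0125],[0.002,0.0003,0,0,0,-0.0125],[0.002,0,0,0,0,-0.0125],[0.002,0,0,0,0,-0.0125],[0.002,0,0,0,0,-0.0125],[0.002,0,0,0,0,-0.0125],[0.002,0,0,0,0,-0.0125],[0.002,0,0,0,0,-0.0125]]]' >/dev/null; python3 rp.py
python3 -m inch '[[[0.002,0,0,0,0,-0.0125],[0.002,0,0,0,0,-0.0125],[0.002,0,0,0,0,-0.0125],[0.002,0,0,0,0,-0.0125],[0,0,0,0,0,0]]]' >/dev/null; python3 rp.py

```

```text
rail xy [127.2  95.5] r 159.0 p 0.6441 yaw rel 0.6773 z 188.4 F tool [-4.1  -1.53  1.67] T tool [ 0.298 -0.774 -0.086] t 14.4 g 0.463
rail xy [121.9 102. ] r 159.0 p 0.6966 yaw rel 0.7272 z 188.4 F tool [-2.75 -1.17  2.05] T tool [ 0.187 -0.552 -0.038] t 14.8167 g 0.457
```

```bash
python3 -m inch '[[[0.001,-0.0002,0,0,0,-0.0062],[0.001,-0.0002,0,0,0,-0.0063],[0.001,0,0,0,0,-0.0062],[0.001,0,0,0,0,-0.0063]]]' >/dev/null; python3 rp.py
python3 -m inch '[[[0.001,0,0,0,0,-0.0062],[0.001,0,0,0,0,-0.0063],[0.001,0,0,0,0,-0.0062],[0.001,0,0,0,0,-0.0063]]]' >/dev/null; python3 rp.py
```

```text
rail xy [119.7 104.6] r 158.9 p 0.7182 yaw rel 0.7516 z 188.6 F tool [-3.08  0.88  2.38] T tool [-0.287 -0.782  0.022] t 15.15 g 0.458
rail xy [116.7 107.3] r 158.6 p 0.7437 yaw rel 0.7767 z 188.6 F tool [-3.83  1.22  2.57] T tool [-0.293 -0.713  0.025] t 15.4833 g 0.46
```

```bash
python3 -m inch '[[[0.001,0,0,0,0,-0.0062],[0.001,0,0,0,0,-0.0063],[0.001,0,0,0,0,-0.0062]]]' >/dev/null; python3 rp.py
```

```text
rail xy [114.5 109.4] r 158.4 p 0.7626 yaw rel 0.7954 z 188.6 F tool [-2.16  1.76  1.59] T tool [-0.263 -0.749  0.019] t 15.7333 g 0.459
```

```bash
python3 -m inch '[[[0.001,0.0002,0,0,0,-0.0062],[0.001,0.0001,0,0,0,-0.0063],[0.001,0,0,0,0,-0.0062]]]' >/dev/null; python3 rp.py
```

```text
rail xy [113.2 111.1] r 158.6 p 0.7757 yaw rel 0.8138 z 188.7 F tool [-6.86  0.52  2.07] T tool [-0.217 -1.707 -0.085] t 15.9833 g 0.458
```

```bash
python3 -m inch '[[[0.001,0.0002,0,0,0,-0.0062],[0.001,0.0001,0,0,0,-0.0063]]]' >/dev/null; python3 rp.py
```

```text
rail xy [113.1 111.7] r 159.0 p 0.779 yaw rel 0.8258 z 189.0 F tool [-11.74  -0.     4.27] T tool [-0.104 -2.562 -0.041] t 16.15 g 0.458
```

```bash
python3 -m inch '[[[0.001,0,0,0,0,-0.0062],[0.001,0,0,0,0,-0.0063]]]' >/dev/null; python3 rp.py
```

```text
rail xy [112.9 112.4] r 159.3 p 0.783 yaw rel 0.8378 z 189.3 F tool [-13.37   0.74   2.97] T tool [ 0.025 -2.975 -0.12 ] t 16.3167 g 0.459
```

```bash
python3 -m inch '[[[0.001,0,0,0,0,-0.0062],[0.001,0,0,0,0,-0.0063]]]' >/dev/null; python3 rp.py
```

```text
rail xy [112.5 112.9] r 159.4 p 0.7874 yaw rel 0.8493 z 189.7 F tool [-18.2    0.36   5.12] T tool [-0.009 -3.982  0.117] t 16.4833 g 0.459
```

The push rose at the collar: about 18 N at the wrist, including drag. I'll back off to about 12 N and hold.

```bash
python3 -m inch '[[[-0.0015,0,0,0,0,0.012],[-0.0005,0,0,0,0,0]]]' >/dev/null; python3 rp.py
```

```text
rail xy [112.7 112.5] r 159.2 p 0.7847 yaw rel 0.8375 z 189.5 F tool [-10.01  -0.09  -0.05] T tool [ 0.079 -2.374 -0.079] t 16.65 g 0.46
```

```bash
python3 -m inch '[[[0.0005,0,0,0,0,0],[0,0,0,0,0,0],[0,0,0,0,0,0],[0,0,0,0,0,0]]]' >/dev/null; python3 rp.py
python3 -m inch '[[[0,0,0,0,0,0],[0,0,0,0,0,0],[0,0,0,0,0,0],[0,0,0,0,0,0]]]' >/dev/null; python3 rp.py
```

```text
rail xy [112.6 112.6] r 159.3 p 0.7853 yaw rel 0.8377 z 189.6 F tool [-11.72   0.25   1.77] T tool [ 0.114 -2.786 -0.05 ] t 16.9833 g 0.458
rail xy [112.6 112.6] r 159.2 p 0.7857 yaw rel 0.8378 z 189.6 F tool [-12.86  -0.2    1.99] T tool [ 0.075 -2.792 -0.083] t 17.3167 g 0.461
```

```bash
python3 -m inch '[[[-0.001,0,0,0,0,0],[-0.001,0,0,0,0,0.006],[-0.001,0,0,0,0,0],[0,0,0,0,0,0]]]' >/dev/null; python3 rp.py
```

```text
rail xy [113. 112.] r 159.1 p 0.7813 yaw rel 0.8325 z 189.1 F tool [-4.93  0.96  0.39] T tool [-0.041 -1.43  -0.021] t 17.65 g 0.457
```

```bash
python3 -m inch '[[[-0.001,0,0,0,0,0],[-0.001,0,0,0,0,0.006],[0,0,0,0,0,0]]]' >/dev/null; python3 rp.py
```

```text
rail xy [112.9 111.5] r 158.7 p 0.7789 yaw rel 0.8267 z 188.4 F tool [-2.92  0.76  0.75] T tool [-0.088 -0.748  0.04 ] t 17.9 g 0.461
```

```bash
python3 -m inch '[[[-0.0008,0.0003,0,0,0,0],[0,0,0,0,0,0],[0,0,0,0,0,0]]]' >/dev/null; python3 rp.py
python3 -m inch '[[[0,0,0,0,0,0],[0,0,0,0,0,0],[0,0,0,0,0,0],[0,0,0,0,0,0],[0,0,0,0,0,0],[0,0,0,0,0,0],[0,0,0,0,0,0],[0,0,0,0,0,0]]]' 60 >/dev/null; python3 rp.py
```

```text
rail xy [113.1 111.4] r 158.8 p 0.7776 yaw rel 0.8272 z 188.1 F tool [-1.04  0.37  1.97] T tool [-0.017 -0.24  -0.011] t 18.15 g 0.456
rail xy [113.9 111.2] r 159.2 p 0.7734 yaw rel 0.8269 z 188.5 F tool [ 0.05  1.14 -0.69] T tool [ 0.008 -0.015  0.008] t 18.8167 g 0.767
```

```bash
python3 -m inch '[[[0,0,-0.005,0,0,0],[0,0,-0.008,0,0,0],[0,0,-0.01,0,0,0],[0,0,-0.012,0,0,0],[0,0,-0.015,0,0,0],[0,0,-0.015,0,0,0],[0,0,-0.015,0,0,0],[0,0,-0.015,0,0,0],[0,0,-0.015,0,0,0],[0,0,-0.015,0,0,0],[0,0,0,0,0,0],[0,0,0,0,0,0]]]'
python3 - <<'E'
from h import *
o=get_obs();w=read_camera("wrist");s=read_camera("scene")
a=np.zeros((600,800,3),np.uint8)
a[:300,:400]=cv2.resize(w[:,:,::-1],(400,300),interpolation=cv2.INTER_AREA)
a[:,400:]=cv2.resize(s[110:215,250:320,::-1],(400,600),interpolation=cv2.INTER_CUBIC)
a[300:,:400]=cv2.resize(s[80:305,110:410,::-1],(400,300))
cv2.imwrite("pics/e1.png",a)
E
```

```text
time: 19.82
position: [472.8, 224.3, 314.8]
tcp_rot: [0.272, 0.962, 0.001, 0.001]
wrist_force: [-0.2, -0.3, -0.2]
grip_width: 0.764
```

View pics/e1.png

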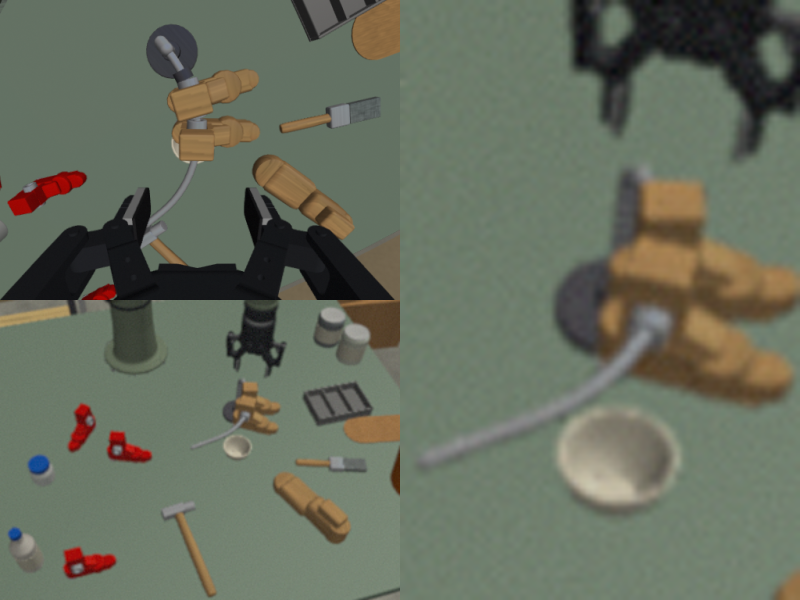

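```bash
python3 -m inch '[[[0,0,0,0,0,0],[0,0,0,0,0,0],[0,0,0,0,0,0],[0,0,0,0,0,0],[0,0,0,0,0,0],[0,0,0,0,0,0]]]' >/dev/null; python3 -c "
from bench import close_job;print(close_job())"
```

```text
the job is handed in; nothing more can be done
None
```

I threaded the loose wooden last onto the rod with its toe to the outside. I slid it round the bend so it pushed the hanging last to the stop collar, pressed the two together there, let go and handed in. The clock read 19.8 s at the last move I checked, and I handed in about half a second later, against the 72 s limit.

- **Threading:** there was no noticeable contact force when the rod entered the bore. Sideways force stayed within about 2 N all the way round.
- **Pressing:** I held the wrist force at about 12–13 N for roughly 0.7 s. That figure includes 1–5 N of the last's own drag, so the push between the lasts was about 10 N.
- **Overshoot:** the last step before that hold took the wrist force briefly to 18.2 N, because I sent several small steps without checking between them. That is below the 20 N limit even with drag counted in, but it was closer than I intended. I backed off straight away.
- **Final state:** the last pictures show both lasts hanging level side by side, toes outward, with the hanging one at the collar. The gripper is clear above them and the bowl, hammer, brush, jar, bottle and large last look undisturbed.
- **Gap between the lasts:** I did not measure it directly. The gripper moved back only about 1.3 mm between pressing and release, so the bushes should be touching or nearly so.

Nothing failed or disagreed in the checks, but `close_job()` gives no verdict, so the result is not confirmed.

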